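# Eject the memory cartridge from the furnace recorder

### The job

Take the memory cartridge out of the furnace temperature recorder: flip its orange locking lever away from you, all the way over until it lies on the recorder's top, then press the green ejector fully home so that the cartridge is pushed out of its slot, and let the ejector spring back. Draw the cartridge out and lay it gently, flat and with its paper label up, on the middle of the notebook. Leave the lever open, do not drop the cartridge, and do not disturb the other things on the bench.

Things in the scene. Friction and masses are not known exactly. Their poses are not given: they have to be found in the camera images.
- recorder: Furnace temperature recorder: light grey instrument 180 (x) x 220 (y) x 50 (z) mm, fixed to the bench; black front bezel with its outer face at x = -93 mm. Origin: centre of its underside, on the bench. x points from its front to its back (the front faces the robot), y to the left as the robot sees it, z up. Keys and display on top are under 4 mm high.
- slot_mouth (a point): Centre of the cartridge slot's mouth, in the bezel's outer face; (-93, 35, 25) mm in the recorder's frame, axes as the recorder's. The slot is 52.5 mm wide, 24 mm high (z 14 to 38) and runs level along the recorder's x. At the start the cartridge's front end lies 1 mm behind this face and cannot be gripped.
- lock_lever (a joint): Angle of the orange locking lever, rad. Near 0 (starts at 0 to 0.12): locked, handle up and leaning 15 degrees to the recorder's front, steel tongue hanging in front of the cartridge. 1.75: at its stop, handle lying on the recorder's top (5 degrees above level); open above 1.45. Stiff hinge, 0.35 N m (about 8 N at the handle): it stays where it is left.
- lever_hinge (a point): Hinge axis of the lever, fixed at (-99, 35, 57) mm in the recorder's frame, along its y. The handle turns up and over towards the recorder's back (+x). The tongue, on the other side of the hinge, is 31 mm long and 16 mm wide; with the lever open it sticks out level to the front, at a height of about 57 mm, above the cartridge.
- lever_grip (a point): Point in the middle of the orange handle, 42 mm from the hinge; moves with the lever. The handle plate is 28 mm wide (y), 8 mm thick and runs from 22 to 58 mm from the hinge.
- ejector (a joint): Travel of the green ejector, m: 0 sprung out, 0.022 fully home; home above 0.019. Pressed along the recorder's +x with 1.5 to 5 N of spring, up to 15 N with the cartridge's friction. By a rocker it moves the cartridge out by twice its travel less 1.5 mm: about 42 mm in all. Let go, it springs back and the cartridge stays out. With the lever locked the cartridge is barred.
- ejector_face (a point): Centre of the green ejector's front face, moves with it; at rest at (-123, -60, 25) mm in the recorder's frame. The face is 24 mm wide (y) and 16 mm high; at rest it stands 30 mm proud of the bezel, fully home 8 mm.
- cartridge_center (a point): Centre of the memory cartridge: dark metal block 90 (x) x 50 (y) x 22 (z) mm, 0.1 to 0.2 kg, blue cap on its front end (x = -45 mm), paper label on top (+z). Starts in the slot, axes as the recorder's, underside 14 mm above the bench, held by a spring contact (a few N). It is free of the slot when its centre is past x = -138 mm in the recorder's frame.
- cartridge: The same cartridge; origin at the centre of its underside, same axes.
- notebook_top (a point): Middle of the upper face of the written-on spiral notebook, 210 (x) x 150 (y) mm; this face is 11 mm above the bench, z up; the wire spiral along one long side stands 5 mm higher. It lies loose on the bench.
- screwdriver: Bystander: screwdriver with yellow handle lying on the bench, 180 mm long along its y, 26 mm thick; origin under its middle.
- marker: Bystander: red-capped marker lying on the bench, 135 mm long along its y, 14 mm thick; origin under its middle.
- timer: Bystander: white mechanical timer with grey dial, 64 mm across, 47 mm high; origin at the centre of its underside.

How it is judged:
On the way, in this order (a step that is already met when the one before it is completed fails the run):
1. The locking lever is flipped all the way over onto the recorder's top (value of joint lock_lever above 1.45 rad), for 0.2 s.
2. The ejector is pressed home and has pushed the cartridge out by 30 mm or more (value of joint ejector above 0.019 m and x of cartridge_center in the frame of recorder between -0.125 and -0.077 m), for 0.1 s.
3. The cartridge is drawn out of the slot (x of cartridge_center in the frame of recorder below -0.135 m), for 0.1 s.
At the end, for the whole second after the job is handed in: The cartridge lies at rest, flat (within 7 degrees) and label up, on the notebook, its centre within 45 mm of the notebook's middle; the locking lever is still open (above 1.45 rad) and the ejector has sprung back (within 3 mm) (horizontal distance between cartridge_center and notebook_top below 0.045 m and z of cartridge_center in the frame of notebook_top between 0.006 and 0.016 m and angle between cartridge's own z axis and vertical below 0.12 rad and linear speed of cartridge below 0.02 m/s and value of joint lock_lever above 1.45 rad and value of joint ejector below 0.003 m); the robot touches nothing.
It fails at once if The cartridge is dropped or shot out: it moves faster than 0.7 m/s while the fingers do not hold it (linear speed of cartridge above 0.7 m/s and contact force between the fingers and cartridge below 0.5 N).
It fails at once if The notebook is shoved by more than 30 mm (distance of notebook_top from where it was at the start of the episode above 0.03 m).
It fails at once if A bystander (screwdriver, marker or timer) is moved by more than 30 mm (distance of any of screwdriver, marker, timer from where it was at the start of the episode above 0.03 m).
It also fails if it takes over 69 s, if anything falls off the work surface, if the arm or the gripper's body presses on something with over 40 N, if the wrist force passes 120 N, or if a joint passes its speed limit or range.

### The arm

A 7-joint arm with a two-finger parallel gripper is mounted at the origin on a cart in front of the work surface, level with it; the furniture and walls round the work are solid. World frame = base frame: x ahead of the robot, y to its left, z up, the work surface at z = 0. Lengths are in m, angles in rad, forces in N, time in s.
With the tool pointing down it reaches from about 0.4 to 0.875 m from the base axis. Payload 19.3 kg.
Tool frame: the origin (TCP) lies on the centre line of the jaws, within the pads' length; the fingertips stand 8 mm ahead of it and the grasp point (between the pads) lies 11 mm behind it (bot.tip_extent is the distance from the TCP to the fingertips, in m); x points along the fingers, y is the direction in which the jaws open and shut, and the axes are right-handed (so a half turn about x gives the same grasp; the last joint's range is limited). The gripper opens to 85 mm and grips with 20 to 120 N. Pads are 22 mm wide; open, the fingers measure 114 mm over their backs; the gripper's body (76 mm by 85 mm) begins 54 mm behind the grasp point. The pads swing forward as they close: fully open they stand 13 mm farther back than shut.
Start: joints at [-1.407, 0.521, -0.036, 1.599, 0.021, 1.021, -0.113], TCP at [0.145, 0.608, 0.239] pointing down, gripper open.
Joint ranges: [-2.91, 2.91], [-0.3, 2.13], [-1.5, 1.42], [0.17, 2.43], [-1.26, 4.41], [0.16, 1.93], [-2.52, 2.52]. Speed limits (rad/s): [1.89, 1.89, 2.39, 2.39, 3.01, 3.01, 3.01].

### API

Orientations are given as [roll, pitch, yaw] about the fixed x, y, z axes, in that order (R = Rz(yaw) Ry(pitch) Rx(roll)).
In Python, from workcell import sensors, imaging, order, bot gives the robot as it stands.
- The arm moves only by the tool arm_command, never from a script. Its argument "commands" is a list of rows, each an object of numbers: "dx", "dy", "dz": the shift along the tool's x, y, z in cm; "twist": the turn about the tool's x in rad. A call has 1 to 12 rows; each row is the pose to reach, as a shift and turn from the pose measured when the call began, along the tool's axes at that moment; what a row does not reach only later rows make up. A row lasts 1/12 s, in which the tool goes at most 41.7 mm and 7.16 degrees, less where a joint would pass 70% of its speed; a pose out of reach is approached as far as the arm can. A call with a gripper value outside its range is refused whole. "grip" is the closure, from -1 (fully open) to 1 (shut), set as the call begins (left out, the last holds). The fingers move at their own pace and stop on an object; "squeeze" is the grip in N (left out, the last holds). Time passes only in rows, so rows that repeat a pose let the fingers close. It gives the time, the measured TCP pose, the force and the opening at its end, in the units of the state.
- sensors.observe(): the state, without advancing time (a new reading comes with each control period).
- imaging.grab_frame(name): name is "side" or "top" or "wrist"; returns the picture (480x640x3 uint8, red, green, blue); there is no depth.
- imaging.camera_info(name): a dict with "fx", "fy", "cx", "cy" (pixels), "origin" and "attitude" of the camera in the world. Camera axes: x right, y down, z forward; pixel columns grow to the right and rows downward; lengths in m; the calibration is good to about 2 mm. A picture is of the moment at which its call begins: read the wrist's pose just before it. camera_info takes no time and is no camera call; for the wrist camera it gives the pose at the moment of the call.
- order.job_done(): hands the job in, once; it reports no verdict.
The state is a dict: "clock": time; "qpos": joint angles; "qd": joint speeds; "joint_efforts": joint torques, N m; "position": TCP position; "tool_rot": TCP orientation; "force": force on the tool from outside, world axes, zero at the start; "moment": the same for the moment, N m; "grip_width": finger opening in m.
Only numpy, scipy, OpenCV 4.12 (cv2) and the standard library are available. Lean on these libraries where they do the work, as an engineer would, in place of code of your own. Each camera call takes 0.05 s, during which the arm holds its last target.

## Working session

There is one attempt and no reset: what is moved stays moved. The work goes in short steps, Python scripts to look and compute and a tool call to move; the robot and the scene stay as the last step left them, time stands still between calls to the robot, and variables do not carry over. Pictures are saved under pics/ and viewed, and the job is handed in when it is done.

Besides the shell and the picture viewer there is one more tool, called after ">>>" by a JSON object that holds its "name" and its "arguments", one argument or row to a line. arm_command: Moves the arm, as the interface text tells. Its arguments: {"type":"object","properties":{"commands":{"type":"array"},"grip":{"type":"number"},"squeeze":{"type":"number"}},"required":["commands"]}

```bash
mkdir -p pics; ls; cat > h.py <<'E'
import numpy as np, cv2
from workcell import sensors, imaging, order, bot
from scipy.spatial.transform import Rotation as R
def snap(n,f):
    info=imaging.camera_info(n); im=imaging.grab_frame(n)
    cv2.imwrite(f'pics/{f}.png',cv2.cvtColor(im,cv2.COLOR_RGB2BGR)); np.save(f'pics/{f}.npy',np.array(info,dtype=object),allow_pickle=True); return im,info
def crop(f,x0,y0,x1,y1,s,out):
    im=cv2.imread(f'pics/{f}.png')[y0:y1,x0:x1]; cv2.imwrite(f'pics/{out}.png',cv2.resize(im,None,fx=s,fy=s,interpolation=cv2.INTER_CUBIC))
def rot(info):
    a=np.array(info['attitude'],float)
    if a.shape==(3,3): return a
    return R.from_euler('xyz',a).as_matrix() if a.size==3 else R.from_quat(a).as_matrix()
def ray(info,u,v):
    d=rot(info)@np.array([(u-info['cx'])/info['fx'],(v-info['cy'])/info['fy'],1]); return np.array(info['origin']),d
def onz(info,u,v,z):
    o,d=ray(info,u,v); return o+d*(z-o[2])/d[2]
def proj(info,p):
    c=rot(info).T@(np.array(p)-np.array(info['origin'])); return info['cx']+info['fx']*c[0]/c[2],info['cy']+info['fy']*c[1]/c[2]
def load(f): return np.load(f'pics/{f}.npy',allow_pickle=True).item()
E
python3 - <<'E'
from h import *
for n in('side','top','wrist'):
    im,i=snap(n,n+'0'); print(n,i)
print(sensors.observe())
print([x for x in dir(bot) if x[0]!='_'])
E
```

```text
pics
side {'fx': 522.6723989087544, 'fy': 522.6723989087544, 'cx': 319.4451462226202, 'cy': 244.07219098185638, 'origin': array([-0.14709313, -0.67996092,  0.61232491]), 'attitude': array([-2.00146524, -0.01914176, -0.57433933])}
top {'fx': 607.3085752480354, 'fy': 607.3085752480354, 'cx': 320.5578668563549, 'cy': 240.83490235364545, 'origin': array([0.27819739, 0.23751118, 1.33939807]), 'attitude': array([-2.99437615, -0.00343469, -1.55913712])}
wrist {'fx': 423.4751657504437, 'fy': 423.4751657504437, 'cx': 319.42163884635886, 'cy': 243.84446032364522, 'origin': array([0.07789254, 0.62401961, 0.37330502]), 'attitude': array([2.86464312e+00, 1.76145168e-03, 1.33755395e+00])}
{'clock': 0.15, 'qpos': array([-1.40720588,  0.52186525, -0.03628608,  1.59983595,  0.02119313,
        1.02109047, -0.11277004]), 'qd': array([-8.36164210e-04, -2.28877427e-03,  8.31689273e-04, -2.74358033e-03,
       -8.52357317e-04,  1.42215165e-03,  2.81830530e-05]), 'joint_efforts': array([ 2.99799722e-03, -9.27384782e+01,  1.98132947e+00, -3.70056832e+01,
        1.80272770e-02,  6.41919891e-03,  1.63671666e-05]), 'position': array([0.14478783, 0.60776837, 0.23888051]), 'tool_rot': array([-1.4875249 ,  1.56998187, -1.72133789]), 'force': array([ 0.10562948, -0.41623038,  1.16330121]), 'moment': array([0.03675515, 0.0056494 , 0.00923988]), 'grip_width': 0.0850520201646066}
['IKError', 'tip_extent']
```

View pics/top0.png

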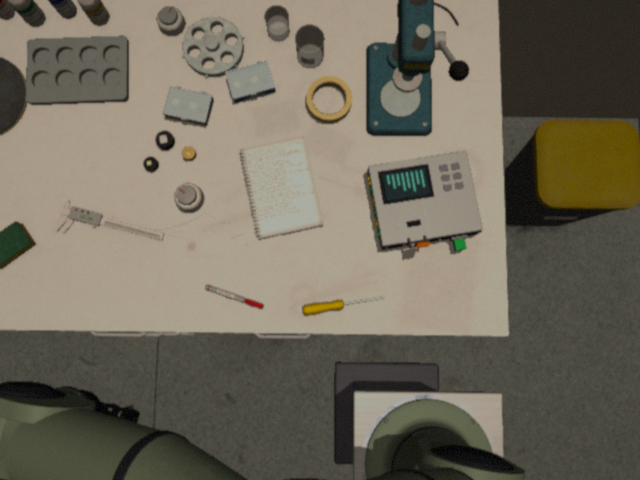

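View pics/side0.png

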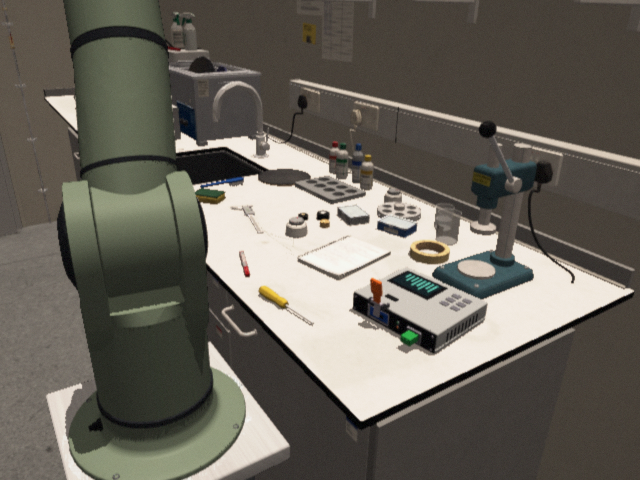

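View pics/wrist0.png

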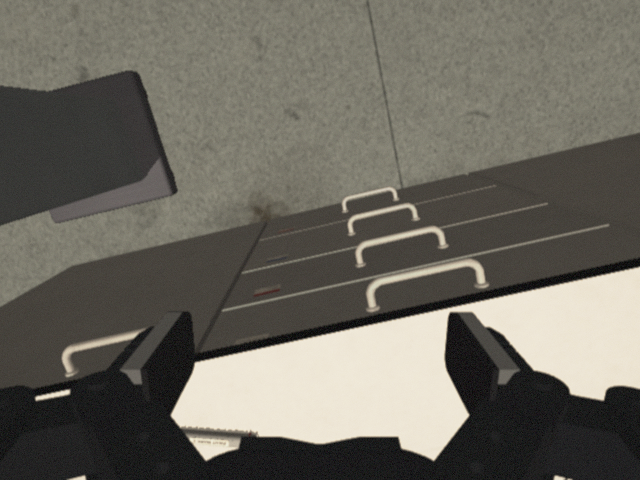

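The top view shows the recorder at about (425,200), the notebook at (282,188), the marker at (235,297), the screwdriver at (340,305) and the timer near (188,197). I'll enlarge these regions.

```bash
python3 - <<'E'
from h import *
crop('top0',350,140,500,260,5,'t0a'); crop('top0',225,125,335,245,5,'t0b'); crop('side0',340,260,500,360,5,'s0a')
E
```

```text
(no output)
```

View pics/t0a.png

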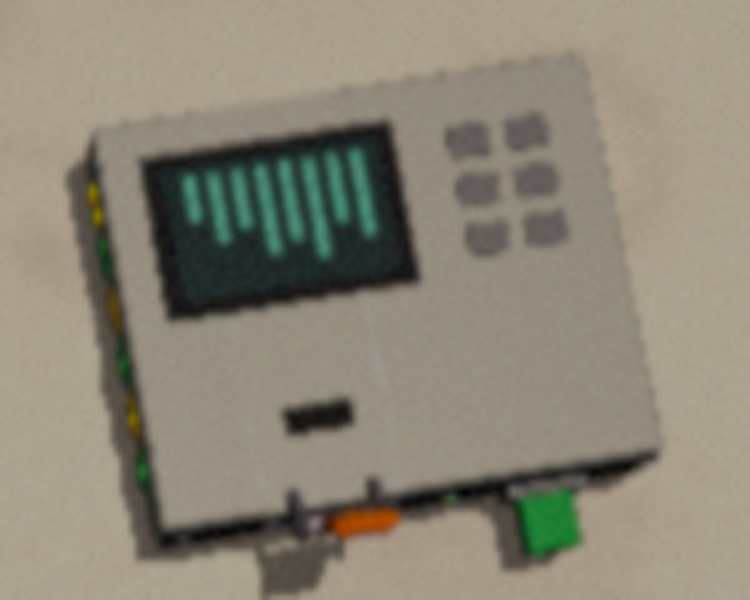

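View pics/t0b.png

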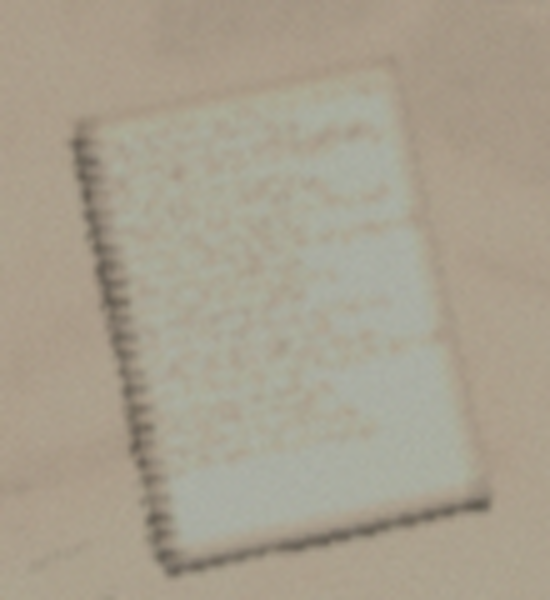

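View pics/s0a.png

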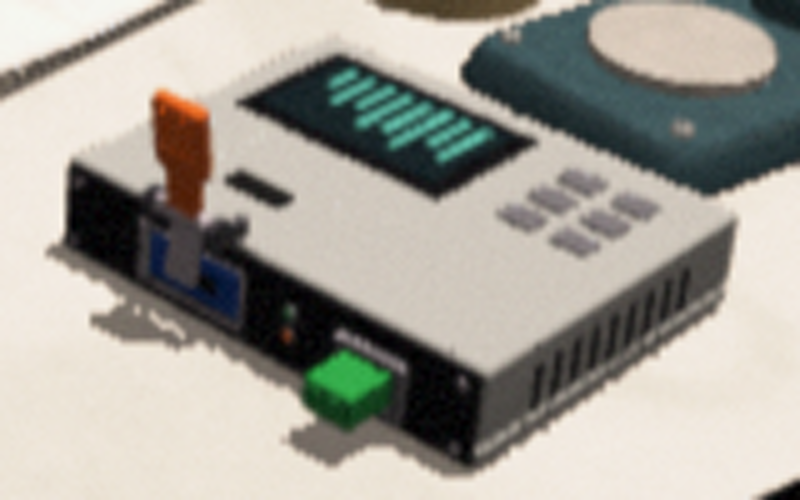

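```bash
cat > m.py <<'E'
from h import *
from scipy.optimize import least_squares
t,s=load('top0'),load('side0')
f=lambda p,x0,y0,k=5:(x0+(p[0]+.5)/k-.5,y0+(p[1]+.5)/k-.5)
obs=[]
for c,P in zip([(96,132),(583,55),(658,452),(160,530)],[(90,110,50),(90,-110,50),(-92,-110,50),(-92,110,50)]): obs.append((t,f(c,350,140),P))
for c,P in zip([(335,42),(735,220),(485,372),(72,160)],[(90,110,50),(90,-110,50),(-92,-110,50),(-92,110,50)]): obs.append((s,f(c,340,260),P))
def T(x,P):
    c,q=np.cos(x[2]),np.sin(x[2]);P=np.array(P)/1000
    return np.array([x[0]+c*P[0]-q*P[1],x[1]+q*P[0]+c*P[1],P[2]])
def fit(obs):
    r=least_squares(lambda x:np.concatenate([np.array(proj(i,T(x,P)))-uv for i,uv,P in obs]),[.7,0,0]); return r
for o in (obs[:4],obs[4:],obs):
    r=fit(o);print(r.x.round(4),r.fun.round(1))
E
python3 - <<'E'
from m import *
x=fit(obs).x
for n,P in dict(slot=(-93,35,25),hinge=(-99,35,57),ejf=(-123,-60,25),grip0=(-99-42*.26,35,57+42*.966)).items(): print(n,T(x,P).round(4))
cs=[onz(t,*f(c,225,125),.011) for c in [(80,122),(395,60),(488,500),(168,570)]]
print(np.round(cs,4)); print('nb',np.mean(cs,0))
for n,p in dict(mL=(207,288),mR=(262,305),sdL=(304,311),sdR=(383,297),tim=(188,190)).items(): print(n,onz(t,*p,.01).round(3))
E
```

```text
[0.568  0.011  0.1651] [-1.2 -1.1  0.2 -0.5  1.   0.9 -0.1  0.7]
[0.5655 0.0079 0.1648] [-0.4 -1.8  1.9 -0.8 -0.2  1.5 -1.4 -0.5]
[0.5676 0.0102 0.165 ] [-0.8 -1.   0.6 -0.3  1.4  1.1  0.3  0.9 -0.4 -2.3  1.7 -1.5 -0.3  0.6
 -1.2 -1.2]
slot [0.4701 0.0295 0.025 ]
hinge [0.4642 0.0285 0.057 ]
ejf [ 0.4561 -0.0692  0.025 ]
grip0 [0.4534 0.0267 0.0976]
[[0.6829 0.4185 0.011 ]
 [0.7138 0.2765 0.011 ]
 [0.5117 0.232  0.011 ]
 [0.4785 0.3732 0.011 ]]
nb [0.59674536 0.3250505  0.011     ]
mL [0.368 0.482 0.01 ]
mR [0.333 0.361 0.01 ]
sdL [0.321 0.269 0.01 ]
sdR [0.353 0.097 0.01 ]
tim [0.587 0.533 0.01 ]
```

```bash
cat > g.py <<'E'
from m import *
X=fit(obs).x if True else None
def go(P,yaw=None,rec=True):
    """P mm in recorder frame (or world m)"""
    s=sensors.observe(); M=R.from_euler('xyz',s['tool_rot']).as_matrix()
    p=T(X,P) if rec else np.array(P)
    d=M.T@(p-s['position'])*100
    ya=X[2] if yaw is None else yaw
    yv=np.array([-np.sin(ya),np.cos(ya),0]); c=M.T@yv; tw=np.arctan2(c[2],c[1]); tw2=(tw+np.pi)%(2*np.pi)-np.pi
    alt=tw-np.pi if tw>0 else tw+np.pi
    print('target',p.round(4),'d cm',d.round(2),'|mm|',round(np.linalg.norm(d)*10),'twist',tw2.round(3),'or',alt.round(3),'q7',s['qpos'][6].round(3))
def st():
    s=sensors.observe(); c,q=np.cos(X[2]),np.sin(X[2]);d=s['position']-[X[0],X[1],0]
    print(s['clock'],'pos',s['position'].round(4),'rec mm',(np.array([c*d[0]+q*d[1],-q*d[0]+c*d[1],d[2]])*1000).round(1),'F',s['force'].round(1),'w',round(s['grip_width'],4))
E
python3 - <<'E'
from g import *
st(); print(R.from_euler('xyz',sensors.observe()['tool_rot']).as_matrix().round(3))
go((-165,35,180)); go((-150,35,110))
E
```

```text
[0.568  0.011  0.1651] [-1.2 -1.1  0.2 -0.5  1.   0.9 -0.1  0.7]
[0.5655 0.0079 0.1648] [-0.4 -1.8  1.9 -0.8 -0.2  1.5 -1.4 -0.5]
[0.5676 0.0102 0.165 ] [-0.8 -1.   0.6 -0.3  1.4  1.1  0.3  0.9 -0.4 -2.3  1.7 -1.5 -0.3  0.6
 -1.2 -1.2]
0.15 pos [0.1448 0.6078 0.2389] rec mm [-318.9  658.9  238.9] F [ 0.1 -0.4  1.2] w 0.0851
[[-0.     0.232  0.973]
 [-0.001  0.973 -0.232]
 [-1.    -0.001  0.   ]]
target [0.3991 0.0176 0.18  ] d cm [  5.93 -51.51  38.41] |mm| 645 twist -0.399 or 2.743 q7 -0.113
target [0.4139 0.0201 0.11  ] d cm [ 12.93 -50.92  39.79] |mm| 659 twist -0.399 or 2.743 q7 -0.113
```

>>> {"name": "arm_command", "arguments": {
  "commands": [
    {"dx":0,"dy":-20,"dz":37.6,"twist":-0.4},
    {"dx":0,"dy":-20,"dz":37.6,"twist":-0.4},
    {"dx":0,"dy":-20,"dz":37.6,"twist":-0.4},
    {"dx":0,"dy":-20,"dz":37.6,"twist":-0.4},
    {"dx":0,"dy":-20,"dz":37.6,"twist":-0.4},
    {"dx":0,"dy":-20,"dz":37.6,"twist":-0.4},
    {"dx":0,"dy":-20,"dz":37.6,"twist":-0.4},
    {"dx":0,"dy":-20,"dz":37.6,"twist":-0.4},
    {"dx":0,"dy":-20,"dz":37.6,"twist":-0.4},
    {"dx":0,"dy":-20,"dz":37.6,"twist":-0.4},
    {"dx":0,"dy":-20,"dz":37.6,"twist":-0.4},
    {"dx":0,"dy":-20,"dz":37.6,"twist":-0.4}
  ],
  "grip": 1
}}

```text
clock: 1.15
position: [0.4669, 0.3228, 0.2388]
tool_rot: [-1.54, 1.569, -1.379]
force: [-0.7, 0.1, 0.0]
grip_width: 0.0001
```

```bash
sed -i 's/^for o in (obs.*/for o in []:/' m.py; python3 - <<'E'
from g import *
st(); go((-140,35,160))
E
```

```text
1.15 pos [0.4669 0.3228 0.2388] rec mm [-48.  324.9 238.8] F [-0.7  0.1  0. ] w 0.0001
target [0.4238 0.0217 0.16  ] d cm [  7.94 -29.01  -9.07] |mm| 314 twist -0.004 or 3.137 q7 1.0
```

>>> {"name": "arm_command", "arguments": {
  "commands": [
    {"dx":0,"dy":-29,"dz":-9.1},
    {"dx":0,"dy":-29,"dz":-9.1},
    {"dx":0,"dy":-29,"dz":-9.1},
    {"dx":0,"dy":-29,"dz":-9.1},
    {"dx":0,"dy":-29,"dz":-9.1},
    {"dx":0,"dy":-29,"dz":-9.1},
    {"dx":0,"dy":-29,"dz":-9.1},
    {"dx":8,"dy":-29,"dz":-9.1},
    {"dx":8,"dy":-29,"dz":-9.1},
    {"dx":8,"dy":-29,"dz":-9.1},
    {"dx":8,"dy":-29,"dz":-9.1}
  ]
}}

```text
validation failed for argument at $.co...
```

```bash
python3 - <<'E'
from g import *
im,i=snap('wrist','w1');snap('side','s1');crop('s1',300,180,480,360,4,'s1a'); st(); go((-132,35,93))
for n,P in dict(slot=(-93,35,25),hinge=(-99,35,57),ejf=(-123,-60,25),FR=(-92,-110,50),FL=(-92,110,50),tip=(-140,35,152)).items(): print(n,np.round(proj(i,T(X,P)),1))
E
```

```text
1.25 pos [0.464  0.3261 0.2388] rec mm [-50.3 328.6 238.8] F [-0.7 -0.1  0.4] w -0.0001
target [0.4317 0.0231 0.093 ] d cm [ 14.61 -29.35  -8.18] |mm| 338 twist 0.001 or -3.141 q7 0.998
slot [-38.2 155.6]
hinge [-75.7 150.4]
ejf [-166.8  117.4]
FR [-256.4  160.1]
FL [ 34.4 159. ]
tip [-271.7   76.8]
```

View pics/w1.png

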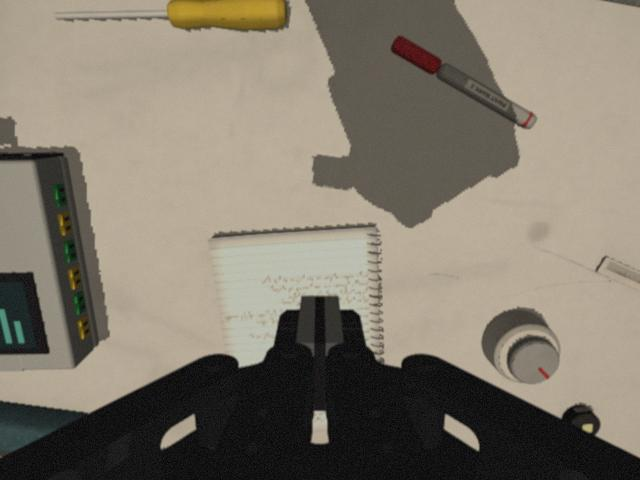

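View pics/s1a.png

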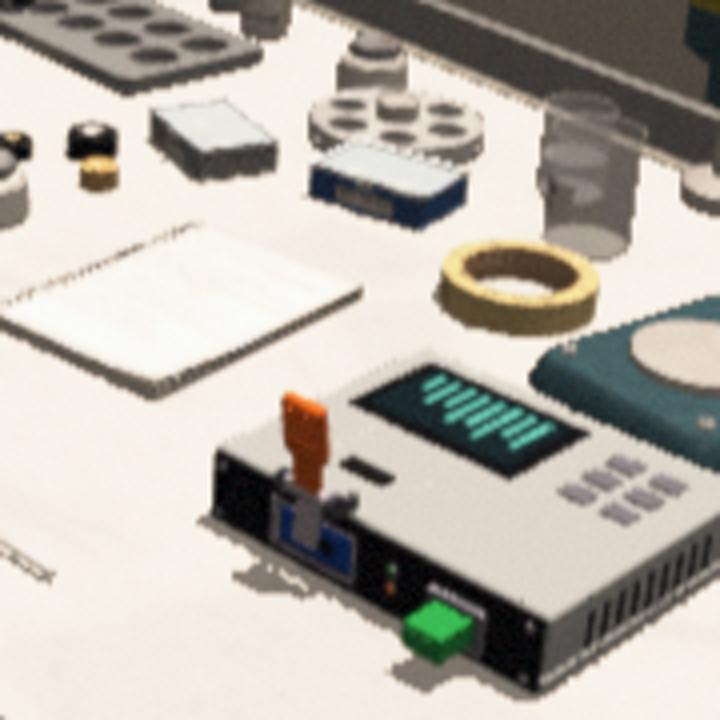

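The move was refused in validation, probably because I left out the twist field. The wrist view shows the notebook, with its spiral at about (378,290), and the timer at (530,350). I'll retry with all the fields.

>>> {"name": "arm_command", "arguments": {
  "commands": [
    {"dx":0,"dy":-29.3,"dz":-9,"twist":0},
    {"dx":0,"dy":-29.3,"dz":-9,"twist":0},
    {"dx":0,"dy":-29.3,"dz":-9,"twist":0},
    {"dx":0,"dy":-29.3,"dz":-9,"twist":0},
    {"dx":0,"dy":-29.3,"dz":-9,"twist":0},
    {"dx":0,"dy":-29.3,"dz":-9,"twist":0},
    {"dx":0,"dy":-29.3,"dz":-9,"twist":0},
    {"dx":0,"dy":-29.3,"dz":-9,"twist":0},
    {"dx":8,"dy":-29.3,"dz":-9,"twist":0},
    {"dx":8,"dy":-29.3,"dz":-9,"twist":0},
    {"dx":8,"dy":-29.3,"dz":-9,"twist":0}
  ]
}}

```text
clock: 2.17
position: [0.4205, 0.0229, 0.1546]
tool_rot: [-3.073, 1.563, -2.905]
force: [-2.1, -0.0, -1.5]
grip_width: -0.0001
```

```bash
python3 - <<'E'
from g import *
im,i=snap('wrist','w1');snap('side','s1');crop('s1',300,180,480,360,4,'s1a'); st(); go((-132,35,93))
for n,P in dict(slot=(-93,35,25),hinge=(-99,35,57),ejf=(-123,-60,25),FR=(-92,-110,50),FL=(-92,110,50),tip=(-140,35,152)).items(): print(n,np.round(proj(i,T(X,P)),1))
E
```

```text
2.2667 pos [0.4229 0.023  0.1593] rec mm [-140.7   36.4  159.3] F [0.1 0.4 0.3] w -0.0001
target [0.4317 0.0231 0.093 ] d cm [ 6.63 -0.14  0.89] |mm| 67 twist 0.002 or -3.139 q7 1.571
slot [317.1 307.9]
hinge [316.7 320.5]
ejf [172.7 265.2]
FR [ 83.1 325.1]
FL [437.8 326.3]
tip [314.9 332.3]
```

View pics/w1.png

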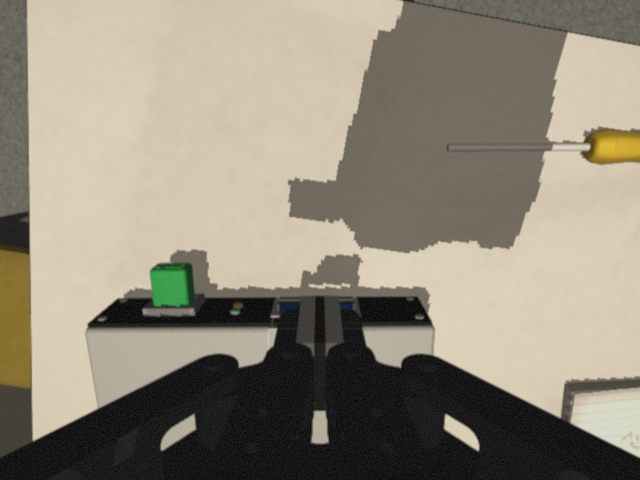

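View pics/s1a.png

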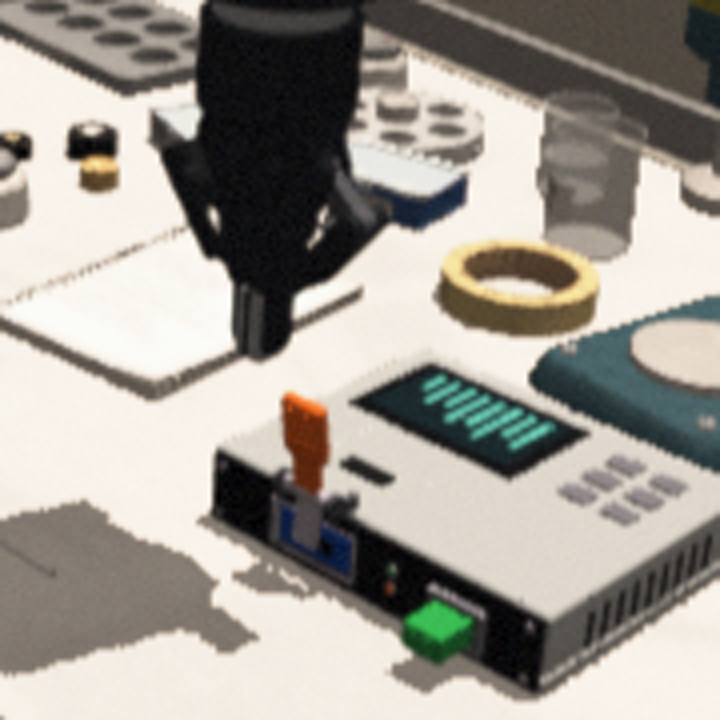

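The wrist view fits the model: ejector at (172,270) and the bezel's top edge at v≈326. I'll start the lever flip.

>>> {"name": "arm_command", "arguments": {
  "commands": [
    {"dx":2.5,"dy":-0.1,"dz":0,"twist":0},
    {"dx":4.9,"dy":-0.1,"dz":0,"twist":0},
    {"dx":4.9,"dy":-0.1,"dz":0,"twist":0},
    {"dx":4.9,"dy":-0.1,"dz":0.8,"twist":0},
    {"dx":4.9,"dy":-0.1,"dz":1.5,"twist":0},
    {"dx":4.7,"dy":-0.1,"dz":2.1,"twist":0},
    {"dx":4.6,"dy":-0.1,"dz":2.7,"twist":0},
    {"dx":4.6,"dy":-0.1,"dz":3.3,"twist":0},
    {"dx":4.7,"dy":-0.1,"dz":3.9,"twist":0},
    {"dx":4.7,"dy":-0.1,"dz":3.9,"twist":0}
  ]
}}

```text
clock: 3.1
position: [0.4627, 0.029, 0.1135]
tool_rot: [-2.949, 1.568, -2.781]
force: [-1.3, -0.2, 0.6]
grip_width: -0.0001
```

```bash
python3 - <<'E'
from g import *
snap('side','s2');crop('s2',340,220,500,340,5,'s2a'); st()
E
```

```text
3.15 pos [0.4625 0.0288 0.1135] rec mm [-100.6   35.6  113.5] F [0.6 0.1 0.3] w 0.0001
```

View pics/s2a.png

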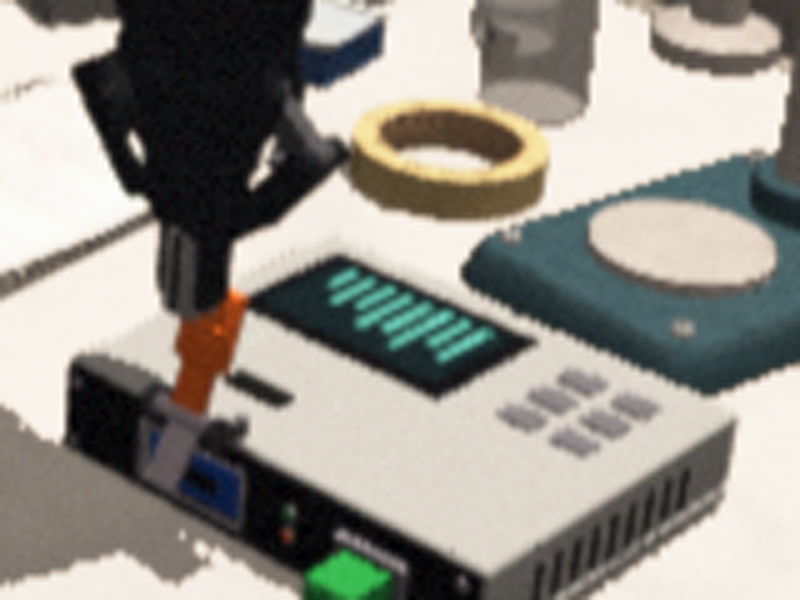

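The lever is moving, with the orange handle now leaning back at crop (215,330). I'll continue round the arc.

>>> {"name": "arm_command", "arguments": {
  "commands": [
    {"dx":0.2,"dy":0,"dz":0.6,"twist":0},
    {"dx":0.5,"dy":0,"dz":1.1,"twist":0},
    {"dx":0.8,"dy":0,"dz":1.7,"twist":0},
    {"dx":1.2,"dy":0,"dz":2.2,"twist":0},
    {"dx":1.6,"dy":0,"dz":2.6,"twist":0},
    {"dx":2.1,"dy":0,"dz":3.0,"twist":0},
    {"dx":2.6,"dy":0,"dz":3.3,"twist":0},
    {"dx":3.2,"dy":0,"dz":3.6,"twist":0},
    {"dx":3.6,"dy":0,"dz":3.7,"twist":0},
    {"dx":3.9,"dy":0,"dz":3.8,"twist":0},
    {"dx":4.0,"dy":0,"dz":3.8,"twist":0},
    {"dx":4.0,"dy":0,"dz":3.8,"twist":0}
  ]
}}

```text
clock: 4.15
position: [0.5016, 0.0356, 0.0745]
tool_rot: [-0.269, 1.569, -0.101]
force: [1.8, 1.0, 2.3]
grip_width: 0.0003
```

```bash
python3 - <<'E'
from g import *
snap('side','s3');crop('s3',340,220,500,340,5,'s3a'); st()
E
```

```text
4.2 pos [0.5014 0.0355 0.0745] rec mm [-61.2  35.8  74.5] F [ 0.7 -0.1  1.7] w 0.0
```

View pics/s3a.png

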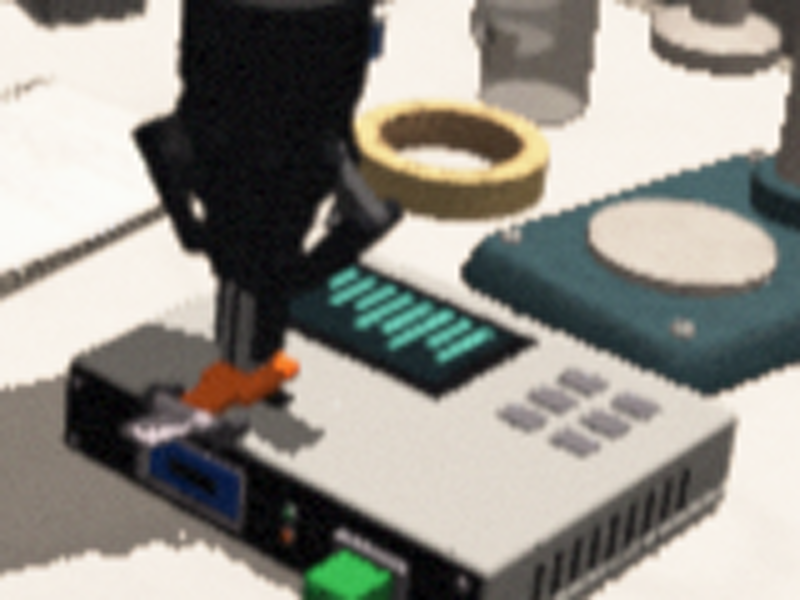

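The handle is nearly flat, but its shadow shows a gap. I'll press a little further down until it meets the stop.

>>> {"name": "arm_command", "arguments": {
  "commands": [
    {"dx":0.3,"dy":0,"dz":0,"twist":0},
    {"dx":0.5,"dy":0,"dz":0,"twist":0},
    {"dx":0.5,"dy":0,"dz":0,"twist":0},
    {"dx":0.5,"dy":0,"dz":0,"twist":0}
  ]
}}

```text
clock: 4.53
position: [0.502, 0.0356, 0.0713]
tool_rot: [-0.136, 1.568, 0.032]
force: [-9.0, -0.6, 33.1]
grip_width: 0.0002
```

```bash
python3 - <<'E'
from g import *
snap('side','s4');crop('s4',340,220,500,340,5,'s4a'); st()
E
```

```text
4.5833 pos [0.502  0.0355 0.0713] rec mm [-60.5  35.8  71.3] F [-9.1 -0.3 33. ] w -0.0001
```

View pics/s4a.png

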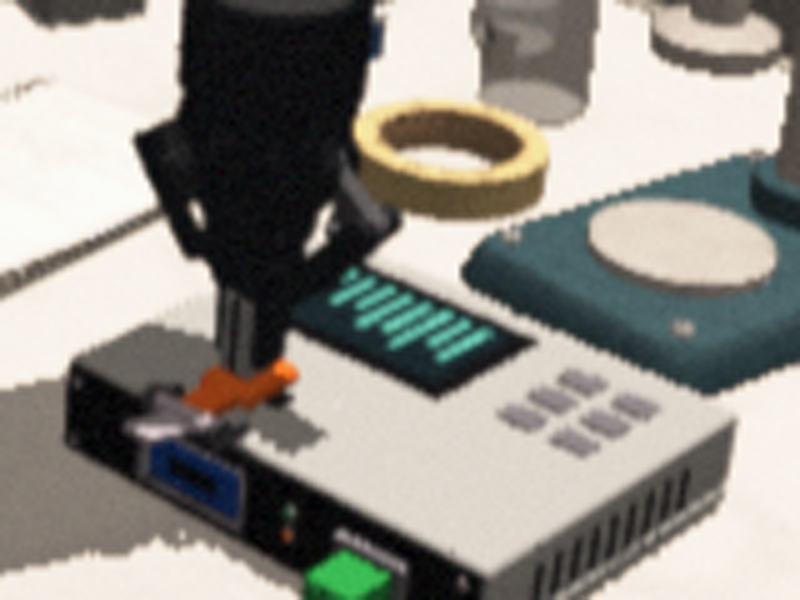

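Resistance is 33 N, so the lever is at its stop. Now I'll retreat and go to the front of the ejector.

>>> {"name": "arm_command", "arguments": {
  "commands": [
    {"dx":-3,"dy":0,"dz":0,"twist":0},
    {"dx":-4,"dy":-2,"dz":-2,"twist":0},
    {"dx":-4,"dy":-9.6,"dz":-9.5,"twist":0},
    {"dx":-4,"dy":-9.6,"dz":-9.5,"twist":0},
    {"dx":-4,"dy":-9.6,"dz":-9.5,"twist":0},
    {"dx":-4,"dy":-9.6,"dz":-9.5,"twist":0},
    {"dx":-4,"dy":-9.6,"dz":-9.5,"twist":0},
    {"dx":-1,"dy":-9.6,"dz":-9.5,"twist":0},
    {"dx":2,"dy":-9.6,"dz":-9.5,"twist":0},
    {"dx":4.9,"dy":-9.6,"dz":-9.5,"twist":0},
    {"dx":4.9,"dy":-9.6,"dz":-9.5,"twist":0},
    {"dx":4.9,"dy":-9.6,"dz":-9.5,"twist":0}
  ]
}}

```text
clock: 5.58
position: [0.4243, -0.0742, 0.0217]
tool_rot: [0.491, 1.57, 0.659]
force: [1.1, -0.1, 0.1]
grip_width: -0.0001
```

```bash
python3 - <<'E'
from g import *
snap('side','s5');crop('s5',340,220,500,360,5,'s5a'); st(); go((-110,-60,22))
E
```

```text
5.6333 pos [ 0.425  -0.0744  0.0228] rec mm [-154.6  -60.    22.8] F [ 0.3 -0.1  0.6] w 0.0
target [ 0.469 -0.067  0.022] d cm [ 0.09 -0.01  4.46] |mm| 45 twist 0.003 or -3.139 q7 1.807
```

View pics/s5a.png

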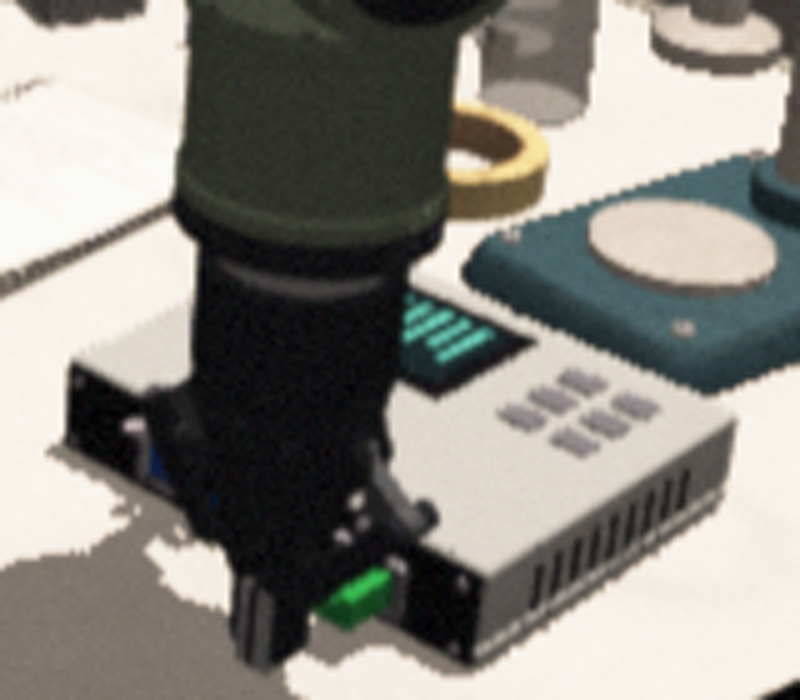

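The fingers stand in front of the ejector (crop (350,600)). Pressing gradually.

>>> {"name": "arm_command", "arguments": {
  "commands": [
    {"dx":0,"dy":0,"dz":1,"twist":0},
    {"dx":0,"dy":0,"dz":1.8,"twist":0},
    {"dx":0,"dy":0,"dz":2.1,"twist":0},
    {"dx":0,"dy":0,"dz":2.4,"twist":0},
    {"dx":0,"dy":0,"dz":2.7,"twist":0},
    {"dx":0,"dy":0,"dz":3.0,"twist":0},
    {"dx":0,"dy":0,"dz":3.3,"twist":0},
    {"dx":0,"dy":0,"dz":3.6,"twist":0},
    {"dx":0,"dy":0,"dz":3.9,"twist":0},
    {"dx":0,"dy":0,"dz":4.2,"twist":0},
    {"dx":0,"dy":0,"dz":4.3,"twist":0},
    {"dx":0,"dy":0,"dz":4.3,"twist":0}
  ]
}}

```text
clock: 6.63
position: [0.4667, -0.0672, 0.0236]
tool_rot: [0.007, 1.57, 0.175]
force: [-9.5, -0.1, 5.1]
grip_width: 0.0
```

```bash
python3 - <<'E'
from g import *
snap('side','s6');crop('s6',340,220,500,360,5,'s6a'); snap('wrist','w6'); st()
E
```

```text
6.7333 pos [ 0.4666 -0.0672  0.0236] rec mm [-112.4  -59.8   23.6] F [-8.9 -0.9  5.7] w 0.0004
```

View pics/s6a.png

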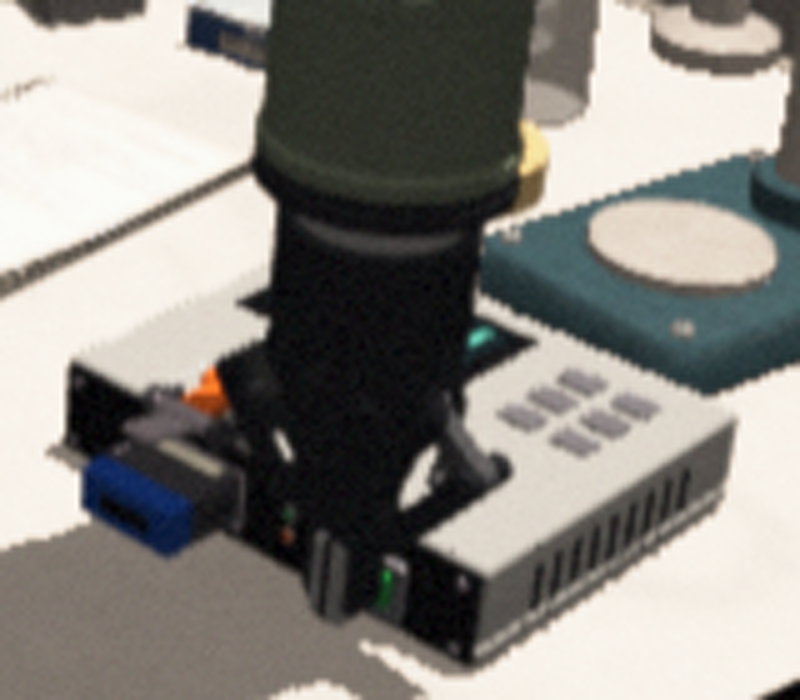

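View pics/w6.png

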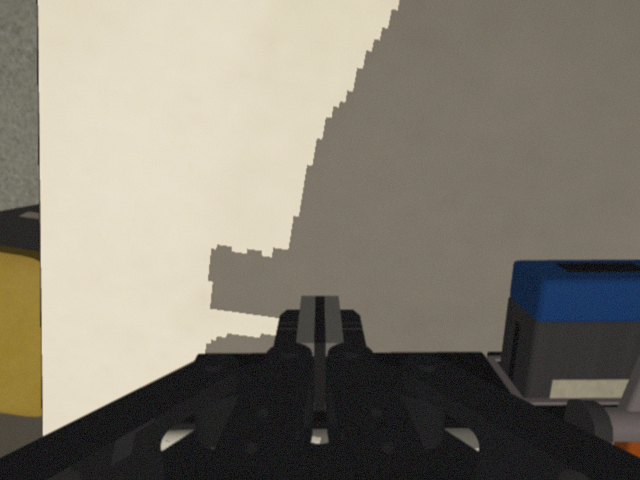

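The cartridge is well out, with its blue cap at crop (140,500). I'll press on to the stop to be sure the ejector is home.

>>> {"name": "arm_command", "arguments": {
  "commands": [
    {"dx":0,"dy":0,"dz":0.2,"twist":0},
    {"dx":0,"dy":0,"dz":0.4,"twist":0},
    {"dx":0,"dy":0,"dz":0.4,"twist":0},
    {"dx":0,"dy":0,"dz":0.4,"twist":0}
  ]
}}

```text
clock: 7.07
position: [0.4669, -0.0671, 0.0237]
tool_rot: [3.016, 1.564, -3.1]
force: [-20.7, -4.3, 8.1]
grip_width: 0.0004
```

The ejector hit its stop: 21 N for only 0.3 mm more. Now I'll back off, rise and move over the cartridge.

>>> {"name": "arm_command", "arguments": {
  "commands": [
    {"dx":0,"dy":0,"dz":-1.5,"twist":0},
    {"dx":0,"dy":0,"dz":-3.5,"twist":0},
    {"dx":-1,"dy":0,"dz":-4.5,"twist":0},
    {"dx":-5,"dy":0,"dz":-4.5,"twist":0},
    {"dx":-9,"dy":0,"dz":-4.5,"twist":0},
    {"dx":-11,"dy":3,"dz":-4.5,"twist":0},
    {"dx":-11,"dy":6,"dz":-2,"twist":0},
    {"dx":-11,"dy":9.5,"dz":0.2,"twist":0},
    {"dx":-11,"dy":9.5,"dz":0.4,"twist":0},
    {"dx":-11,"dy":9.5,"dz":0.4,"twist":0},
    {"dx":-11,"dy":9.5,"dz":0.4,"twist":0}
  ]
}}

```text
clock: 7.98
position: [0.4559, 0.0274, 0.1343]
tool_rot: [3.034, 1.565, -3.082]
force: [0.8, -1.3, -0.4]
grip_width: 0.0002
```

>>> {"name": "arm_command", "arguments": {
  "commands": [
    {"dx":0,"dy":0,"dz":0,"twist":0},
    {"dx":0,"dy":0,"dz":0,"twist":0},
    {"dx":0,"dy":0,"dz":0,"twist":0},
    {"dx":0,"dy":0,"dz":0,"twist":0},
    {"dx":0,"dy":0,"dz":0,"twist":0},
    {"dx":0,"dy":0,"dz":0,"twist":0}
  ],
  "grip": -1
}}

```text
clock: 8.48
position: [0.4559, 0.0271, 0.1343]
tool_rot: [3.035, 1.565, -3.081]
force: [0.0, 0.2, -0.4]
grip_width: 0.0723
```

```bash
python3 - <<'E'
from g import *
im,i=snap('wrist','w7');snap('side','s7');crop('s7',340,220,500,360,5,'s7a'); st(); go((-108,35,18))
for n,P in dict(capL=(-134,60,36),capR=(-134,10,36),mouthL=(-93,60,36),mouthR=(-93,10,36)).items(): print(n,np.round(proj(i,T(X,P)),1))
E
```

```text
8.5833 pos [0.456  0.0273 0.1343] rec mm [-107.3   35.2  134.3] F [-0.   0.9  0.5] w 0.0845
target [0.4553 0.027  0.018 ] d cm [11.63 -0.03 -0.  ] |mm| 116 twist 0.003 or -3.139 q7 1.577
capL [364.4 203.5]
capR [274.7 203.3]
mouthL [362.2 273.1]
mouthR [276.4 272.9]
```

View pics/w7.png

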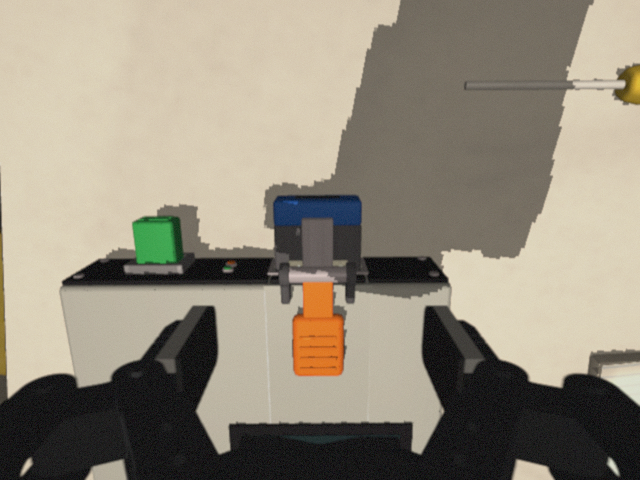

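View pics/s7a.png

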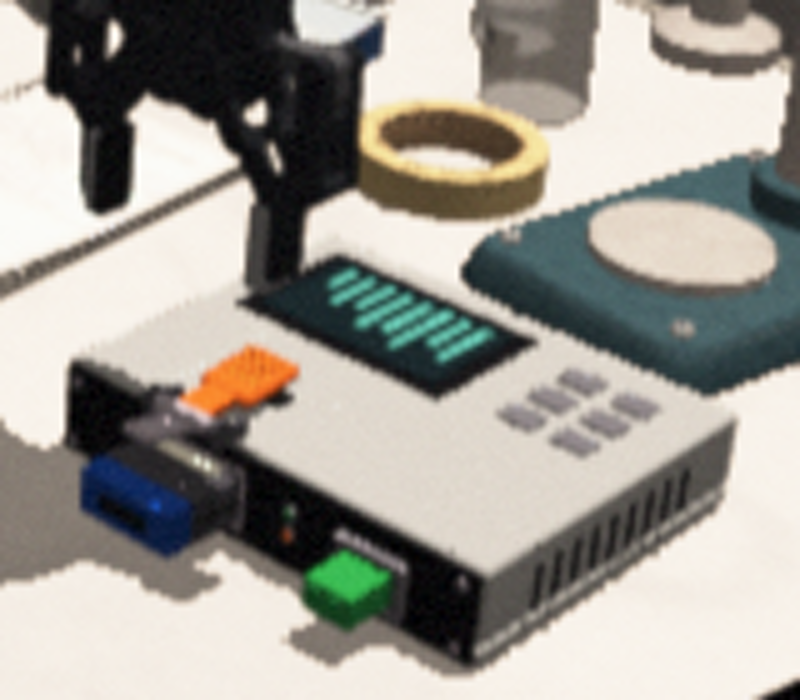

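The cartridge protrudes as modelled (cap u 274–361, v≈200), the lever lies open and the ejector has sprung back out. Descending around the cartridge.

>>> {"name": "arm_command", "arguments": {
  "commands": [
    {"dx":3,"dy":0,"dz":-0.4,"twist":0},
    {"dx":6,"dy":0,"dz":-0.4,"twist":0},
    {"dx":9,"dy":0,"dz":-0.4,"twist":0},
    {"dx":10.6,"dy":0,"dz":-0.4,"twist":0},
    {"dx":11.6,"dy":0,"dz":-0.4,"twist":0},
    {"dx":11.6,"dy":0,"dz":-0.4,"twist":0},
    {"dx":11.6,"dy":0,"dz":-0.4,"twist":0}
  ]
}}

```text
clock: 9.17
position: [0.4514, 0.0265, 0.0186]
tool_rot: [3.05, 1.565, -3.066]
force: [-0.4, 0.8, -0.6]
grip_width: 0.0855
```

>>> {"name": "arm_command", "arguments": {
  "commands": [
    {"dx":0,"dy":0,"dz":0,"twist":0},
    {"dx":0,"dy":0,"dz":0,"twist":0},
    {"dx":0,"dy":0,"dz":0,"twist":0},
    {"dx":0,"dy":0,"dz":0,"twist":0},
    {"dx":0,"dy":0,"dz":0,"twist":0},
    {"dx":0,"dy":0,"dz":0,"twist":0}
  ],
  "grip": 1,
  "squeeze": 40
}}

```text
clock: 9.67
position: [0.4519, 0.0265, 0.0196]
tool_rot: [3.026, 1.566, -3.09]
force: [-2.8, 0.4, 14.6]
grip_width: 0.0493
```

```bash
python3 - <<'E'
from g import *
snap('side','s8');crop('s8',340,220,500,360,5,'s8a'); st()
E
```

```text
9.7167 pos [0.4519 0.0265 0.0196] rec mm [-111.4   35.1   19.6] F [-1.8 -0.4 14.1] w 0.0493
```

View pics/s8a.png

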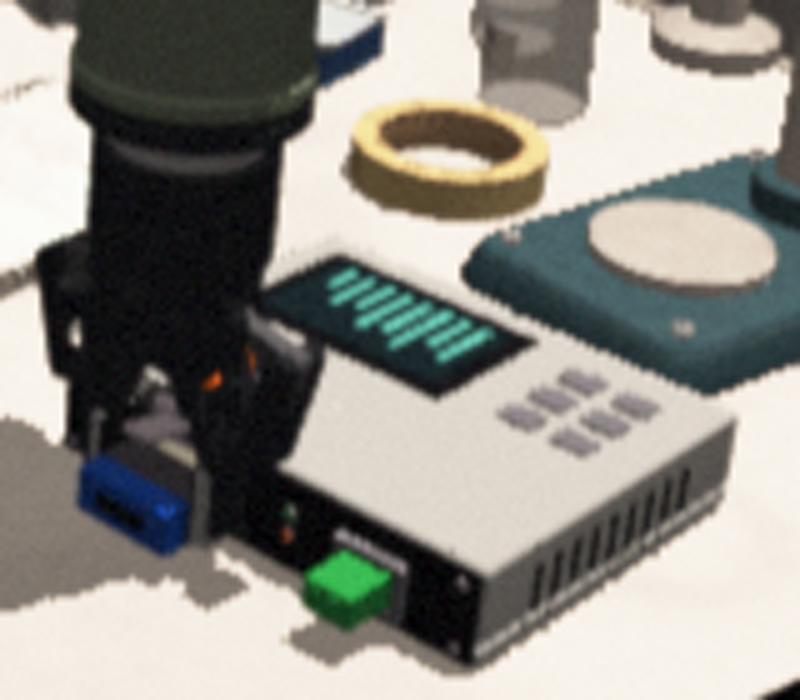

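Gripped at 49 mm. Drawing out the first part.

>>> {"name": "arm_command", "arguments": {
  "commands": [
    {"dx":-0.1,"dy":0,"dz":-0.3,"twist":0},
    {"dx":-0.1,"dy":0,"dz":-0.8,"twist":0},
    {"dx":-0.1,"dy":0,"dz":-1.3,"twist":0},
    {"dx":-0.1,"dy":0,"dz":-1.8,"twist":0},
    {"dx":-0.1,"dy":0,"dz":-2.3,"twist":0},
    {"dx":-0.1,"dy":0,"dz":-2.3,"twist":0},
    {"dx":-0.1,"dy":0,"dz":-2.3,"twist":0}
  ]
}}

```text
clock: 10.3
position: [0.429, 0.0227, 0.0207]
tool_rot: [3.028, 1.566, -3.088]
force: [-0.2, 0.0, -1.5]
grip_width: 0.0496
```

```bash
python3 - <<'E'
from g import *
snap('side','s9');crop('s9',320,220,480,360,5,'s9a'); st()
E
```

```text
10.35 pos [0.4293 0.0227 0.0207] rec mm [-134.4   35.    20.7] F [-0.2  0.1 -1.2] w 0.0491
```

View pics/s9a.png

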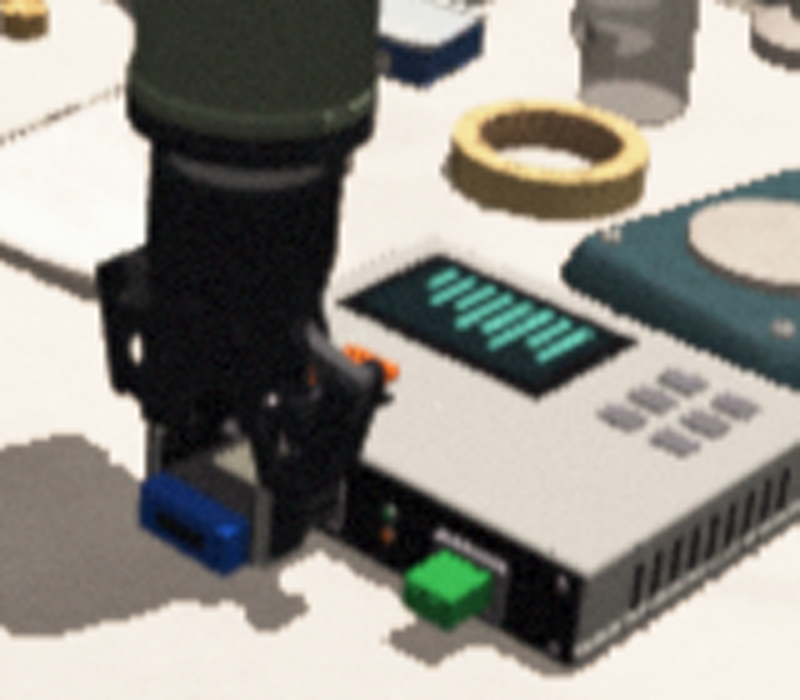

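The cartridge followed (cap now at crop (195,525)). I'll regrip nearer its centre.

>>> {"name": "arm_command", "arguments": {
  "commands": [
    {"dx":0,"dy":0,"dz":0,"twist":0},
    {"dx":0,"dy":0,"dz":0,"twist":0},
    {"dx":0,"dy":0,"dz":0,"twist":0},
    {"dx":0,"dy":0,"dz":0,"twist":0},
    {"dx":0,"dy":0,"dz":0.8,"twist":0},
    {"dx":0,"dy":0,"dz":1.6,"twist":0},
    {"dx":0,"dy":0,"dz":2.2,"twist":0},
    {"dx":0,"dy":0,"dz":2.2,"twist":0},
    {"dx":0,"dy":0,"dz":2.2,"twist":0}
  ],
  "grip": -0.6
}}

```text
clock: 11.1
position: [0.4513, 0.0264, 0.0205]
tool_rot: [3.015, 1.567, -3.101]
force: [-1.1, 0.8, -0.3]
grip_width: 0.0682
```

>>> {"name": "arm_command", "arguments": {
  "commands": [
    {"dx":0,"dy":0,"dz":0,"twist":0},
    {"dx":0,"dy":0,"dz":0,"twist":0},
    {"dx":0,"dy":0,"dz":0,"twist":0},
    {"dx":0,"dy":0,"dz":0,"twist":0},
    {"dx":0,"dy":0,"dz":0,"twist":0},
    {"dx":0,"dy":0,"dz":0,"twist":0},
    {"dx":0,"dy":0,"dz":0,"twist":0}
  ],
  "grip": 1,
  "squeeze": 50
}}

```text
clock: 11.68
position: [0.4511, 0.0264, 0.0207]
tool_rot: [3.0, 1.566, -3.116]
force: [-0.7, 0.8, 7.4]
grip_width: 0.049
```

```bash
python3 - <<'E'
from g import *
snap('side','s10');crop('s10',320,220,480,360,5,'s10a'); st()
E
```

```text
11.7333 pos [0.451  0.0264 0.0206] rec mm [-112.4   35.1   20.6] F [-0.6  0.2  5.6] w 0.0486
```

View pics/s10a.png

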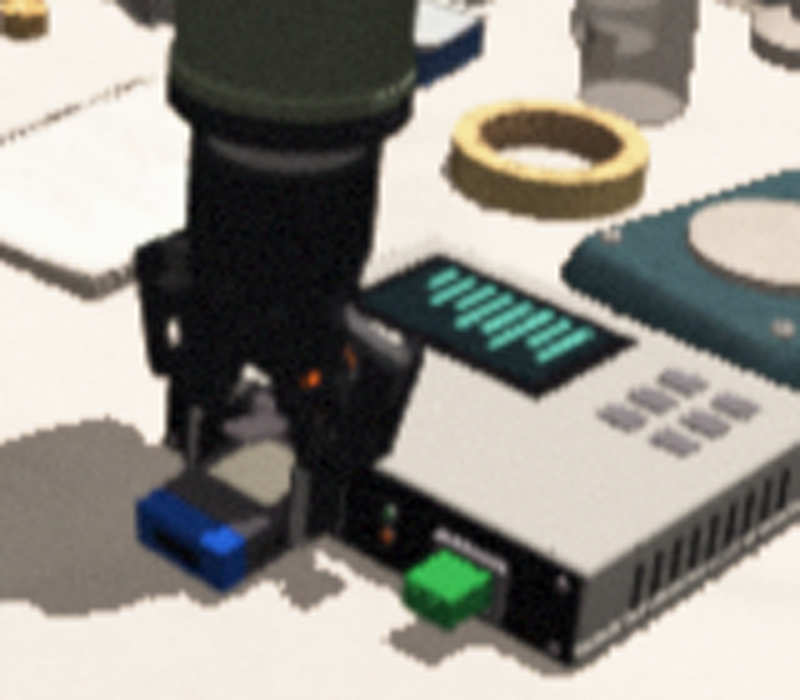

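Now gripped near its centre. It sagged slightly at the front, within the slot's play. Drawing it fully out.

>>> {"name": "arm_command", "arguments": {
  "commands": [
    {"dx":0,"dy":0,"dz":-0.4,"twist":0},
    {"dx":0,"dy":0,"dz":-0.9,"twist":0},
    {"dx":0,"dy":0,"dz":-1.4,"twist":0},
    {"dx":0,"dy":0,"dz":-1.9,"twist":0},
    {"dx":0,"dy":0,"dz":-2.4,"twist":0},
    {"dx":0,"dy":0,"dz":-2.9,"twist":0},
    {"dx":0,"dy":0,"dz":-3.4,"twist":0},
    {"dx":0,"dy":0,"dz":-3.9,"twist":0},
    {"dx":0,"dy":0,"dz":-4.3,"twist":0},
    {"dx":0,"dy":0,"dz":-4.3,"twist":0},
    {"dx":0,"dy":0,"dz":-4.3,"twist":0}
  ]
}}

```text
clock: 12.65
position: [0.4086, 0.0193, 0.0209]
tool_rot: [2.995, 1.567, -3.121]
force: [-0.0, 0.4, -1.1]
grip_width: 0.0492
```

```bash
python3 - <<'E'
from g import *
snap('side','s11');crop('s11',300,220,460,360,5,'s11a');i=snap('wrist','w11')[1]; st()
for n,P in dict(cL=(-200,60,36),cR=(-200,10,36)).items(): print(n,np.round(proj(i,T(X,P)),1))
E
```

```text
12.75 pos [0.409  0.0194 0.0209] rec mm [-155.    35.1   20.9] F [ 0.3 -1.  -1.8] w 0.049
cL [406.7 210.1]
cR [232.5 209.6]
```

View pics/s11a.png

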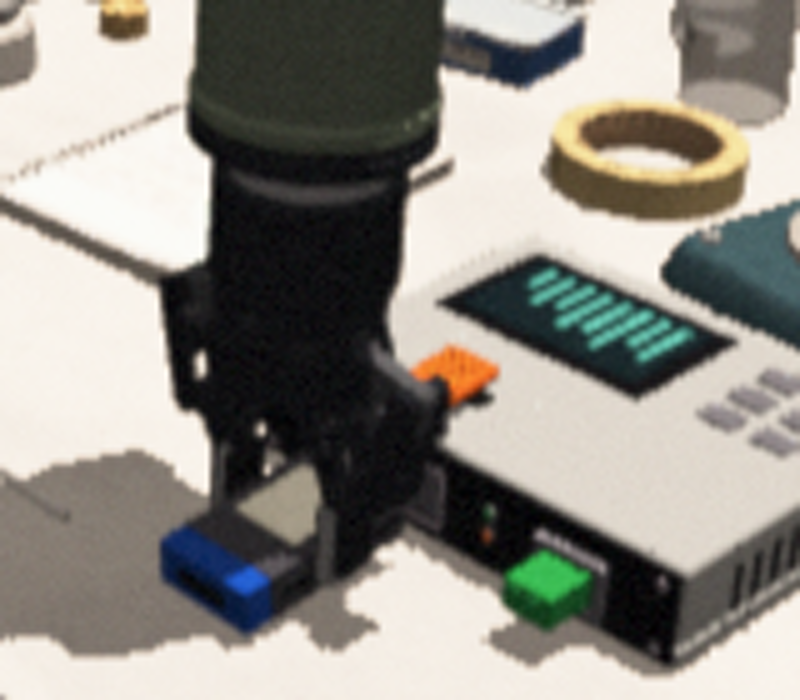

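View pics/w11.png

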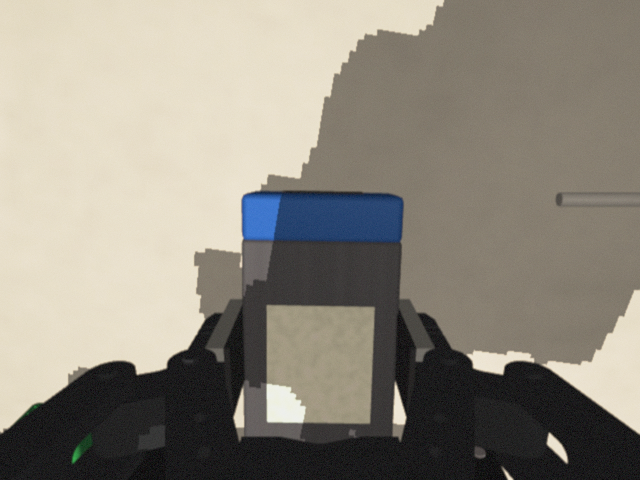

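The cartridge is out (cap front at v≈197) and centred in the grip, with the front drooping slightly. I'll go left to clear the tongue, then lift.

>>> {"name": "arm_command", "arguments": {
  "commands": [
    {"dx":-0.3,"dy":0.7,"dz":0,"twist":0},
    {"dx":-0.5,"dy":1.7,"dz":0,"twist":0},
    {"dx":-0.5,"dy":2.9,"dz":0,"twist":0},
    {"dx":-0.5,"dy":4,"dz":0,"twist":0},
    {"dx":-0.5,"dy":4.7,"dz":0,"twist":0},
    {"dx":-0.5,"dy":4.7,"dz":0,"twist":0},
    {"dx":-1.2,"dy":4.7,"dz":0,"twist":0},
    {"dx":-3,"dy":4.7,"dz":0,"twist":0},
    {"dx":-5.5,"dy":4.7,"dz":0,"twist":0},
    {"dx":-8,"dy":4.7,"dz":0,"twist":0},
    {"dx":-10,"dy":4.7,"dz":0,"twist":0},
    {"dx":-10,"dy":4.7,"dz":0,"twist":0}
  ]
}}

```text
clock: 13.75
position: [0.403, 0.0652, 0.1244]
tool_rot: [0.938, 1.569, 1.104]
force: [0.8, 0.9, -0.4]
grip_width: 0.0488
```

```bash
python3 - <<'E'
from g import *
snap('side','s12');crop('s12',280,180,440,320,5,'s12a'); st(); go((.597,.325,.13),yaw=.218,rec=False)
E
```

```text
13.8 pos [0.4025 0.0653 0.1228] rec mm [-153.8   81.4  122.8] F [ 0.7 -0.  -2.1] w 0.0489
target [0.597 0.325 0.13 ] d cm [-0.71 22.4  23.48] |mm| 325 twist -0.052 or 3.09 q7 1.485
```

View pics/s12a.png

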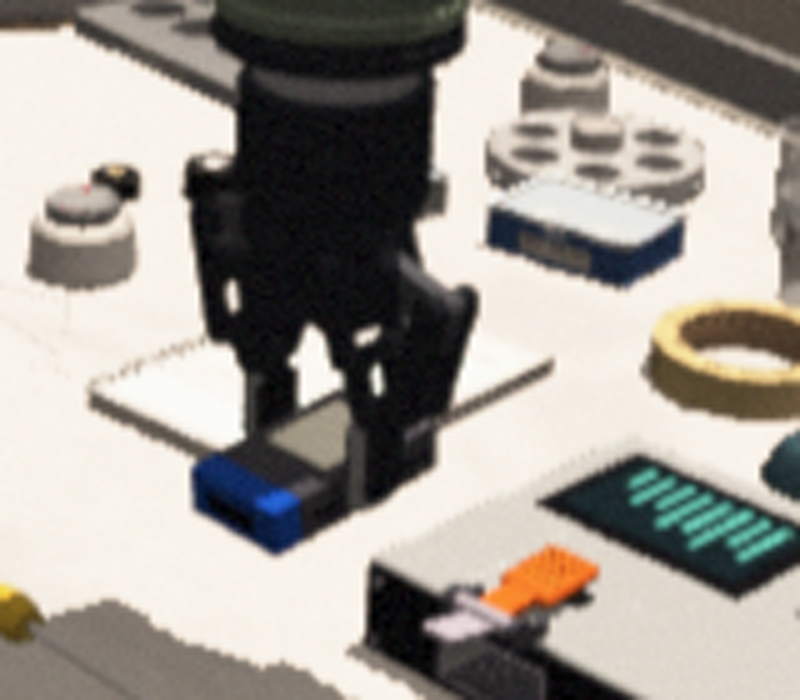

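The cartridge is held level enough and is clear. Moving over the notebook.

>>> {"name": "arm_command", "arguments": {
  "commands": [
    {"dx":-0.7,"dy":2.5,"dz":2.6,"twist":0},
    {"dx":-0.7,"dy":5,"dz":5.2,"twist":0},
    {"dx":-0.7,"dy":7.5,"dz":7.8,"twist":-0.05},
    {"dx":-0.7,"dy":10,"dz":10.4,"twist":-0.05},
    {"dx":-0.7,"dy":12.5,"dz":13,"twist":-0.05},
    {"dx":-0.7,"dy":15,"dz":15.7,"twist":-0.05},
    {"dx":-0.7,"dy":17.5,"dz":18.3,"twist":-0.05},
    {"dx":-0.7,"dy":20,"dz":21,"twist":-0.05},
    {"dx":-0.7,"dy":21.5,"dz":22.6,"twist":-0.05},
    {"dx":-0.7,"dy":22.4,"dz":23.5,"twist":-0.05},
    {"dx":-0.7,"dy":22.4,"dz":23.5,"twist":-0.05},
    {"dx":-0.7,"dy":22.4,"dz":23.5,"twist":-0.05}
  ]
}}

```text
clock: 14.8
position: [0.5969, 0.3244, 0.1284]
tool_rot: [3.098, 1.569, -2.969]
force: [-0.4, -1.0, -1.1]
grip_width: 0.0489
```

```bash
python3 - <<'E'
from g import *
i=snap('wrist','w13')[1];snap('side','s13');crop('s13',240,160,420,300,4,'s13a');snap('top','t13');crop('t13',200,100,360,260,4,'t13a'); st(); 
for n,p in dict(mid=(.597,.325,.011),c1=(.683,.4185,.011),c2=(.714,.2765,.011),c3=(.512,.232,.011),c4=(.4785,.373,.011)).items(): print(n,np.round(proj(i,p)))
E
```

```text
14.95 pos [0.597  0.3238 0.1296] rec mm [ 80.5 304.5 129.6] F [-0.4  0.5 -1.5] w 0.0487
mid [321. 240.]
c1 [427. 387.]
c2 [214. 387.]
c3 [189.  60.]
c4 [452.  55.]
```

View pics/w13.png

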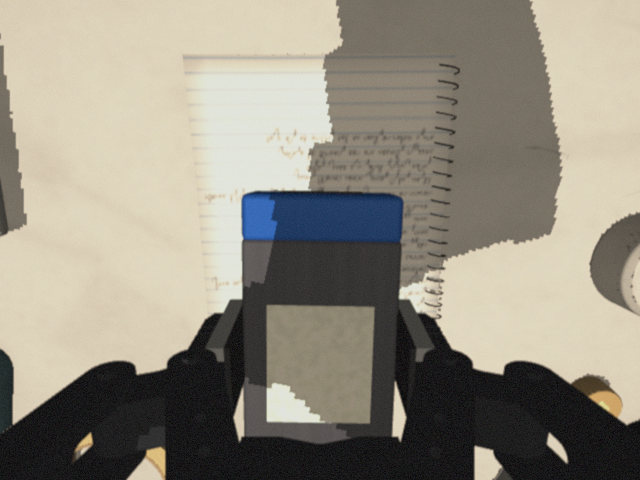

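View pics/s13a.png

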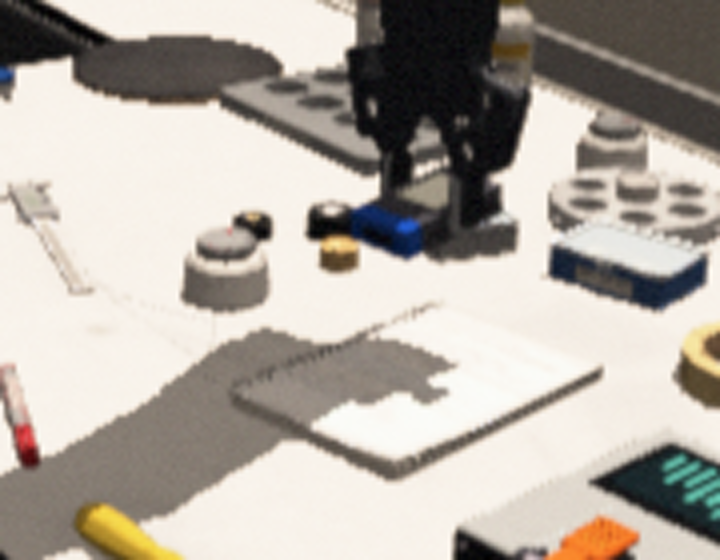

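View pics/t13a.png

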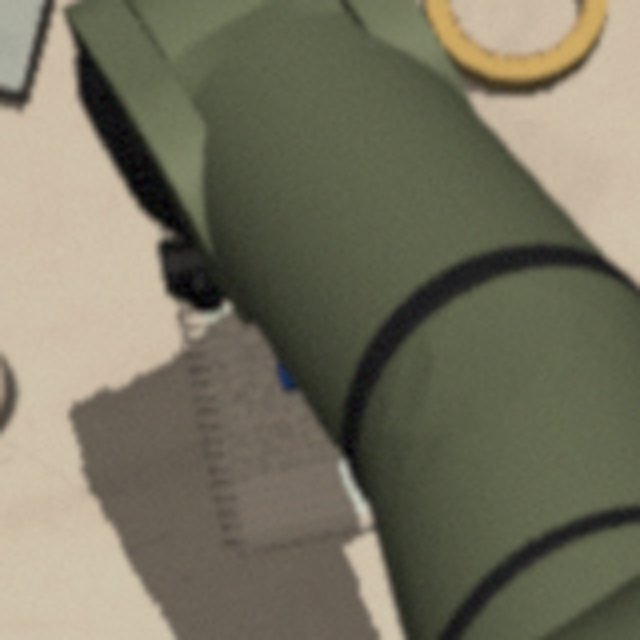

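The notebook's corners agree with my estimate within a few mm, and the cartridge is over its middle. Lowering.

>>> {"name": "arm_command", "arguments": {
  "commands": [
    {"dx":2,"dy":0,"dz":0,"twist":0},
    {"dx":4,"dy":0,"dz":0,"twist":0},
    {"dx":6,"dy":0,"dz":0,"twist":0},
    {"dx":8,"dy":0,"dz":0,"twist":0},
    {"dx":9.2,"dy":0,"dz":0,"twist":0},
    {"dx":9.8,"dy":0,"dz":0,"twist":0},
    {"dx":10.2,"dy":0,"dz":0,"twist":0},
    {"dx":10.2,"dy":0,"dz":0,"twist":0},
    {"dx":10.2,"dy":0,"dz":0,"twist":0}
  ]
}}

```text
clock: 15.7
position: [0.5973, 0.3239, 0.0284]
tool_rot: [1.91, 1.57, 2.125]
force: [0.3, -0.3, -1.9]
grip_width: 0.049
```

>>> {"name": "arm_command", "arguments": {
  "commands": [
    {"dx":0.1,"dy":0,"dz":0,"twist":0},
    {"dx":0.2,"dy":0,"dz":0,"twist":0},
    {"dx":0.3,"dy":0,"dz":0,"twist":0},
    {"dx":0.3,"dy":0,"dz":0,"twist":0},
    {"dx":0.3,"dy":0,"dz":0,"twist":0}
  ]
}}

```text
clock: 16.12
position: [0.5975, 0.3241, 0.0258]
tool_rot: [1.124, 1.57, 1.339]
force: [0.8, 0.7, 1.9]
grip_width: 0.049
```

```bash
python3 - <<'E'
from g import *
i=snap('wrist','w14')[1];snap('side','s14');crop('s14',260,180,420,300,5,'s14a'); st()
E
```

```text
16.2167 pos [0.5975 0.3241 0.0257] rec mm [ 81.1 304.7  25.7] F [0.9 0.  1.5] w 0.0489
```

View pics/s14a.png

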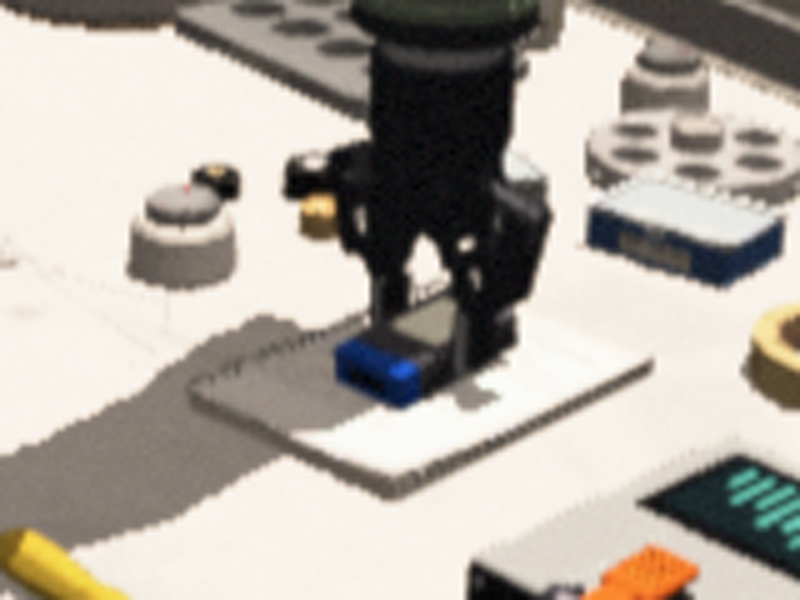

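View pics/w14.png

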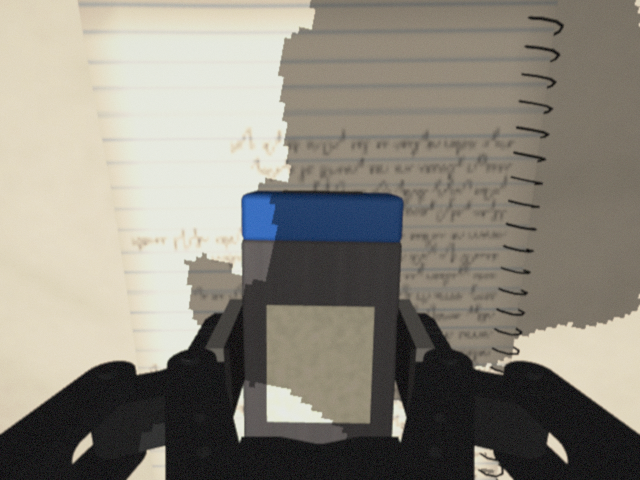

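Contact has begun at the front edge, with the force 3.4 N up. I'll lower a little more so that the cartridge levels itself.

>>> {"name": "arm_command", "arguments": {
  "commands": [
    {"dx":0.1,"dy":0,"dz":0,"twist":0},
    {"dx":0.2,"dy":0,"dz":0,"twist":0},
    {"dx":0.3,"dy":0,"dz":0,"twist":0},
    {"dx":0.3,"dy":0,"dz":0,"twist":0}
  ],
  "squeeze": 20
}}

```text
clock: 16.55
position: [0.5982, 0.3245, 0.0234]
tool_rot: [0.657, 1.568, 0.872]
force: [1.9, 1.6, 8.0]
grip_width: 0.0492
```

>>> {"name": "arm_command", "arguments": {
  "commands": [
    {"dx":0.1,"dy":0,"dz":0,"twist":0},
    {"dx":0.2,"dy":0,"dz":0,"twist":0},
    {"dx":0.3,"dy":0,"dz":0,"twist":0},
    {"dx":0.3,"dy":0,"dz":0,"twist":0}
  ]
}}

```text
clock: 16.88
position: [0.5992, 0.3249, 0.0212]
tool_rot: [0.482, 1.566, 0.697]
force: [3.0, 0.6, 9.3]
grip_width: 0.0493
```

```bash
python3 - <<'E'
from g import *
i=snap('wrist','w15')[1]; snap('side','s15');crop('s15',300,220,400,295,8,'s15a'); st()
E
```

```text
16.9833 pos [0.5991 0.3249 0.0212] rec mm [ 82.8 305.3  21.2] F [ 2.4 -0.3  8.6] w 0.0489
```

View pics/s15a.png

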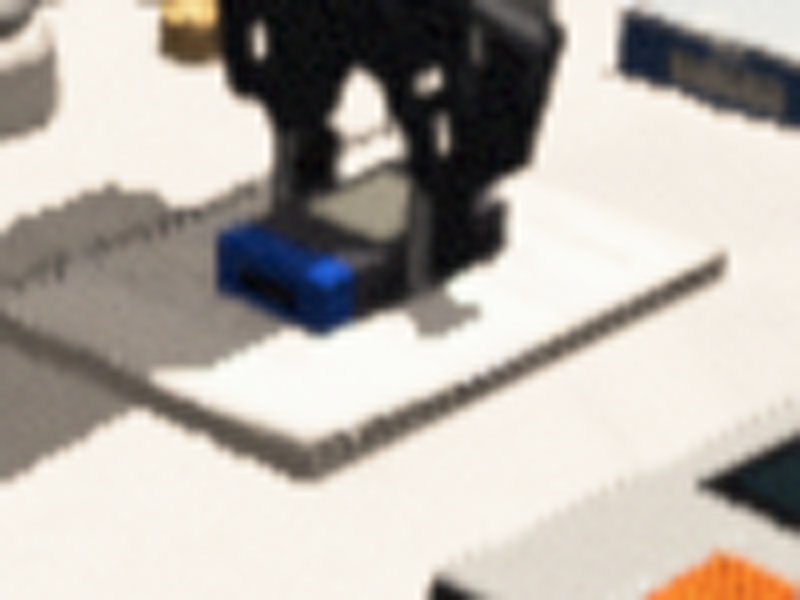

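View pics/w15.png

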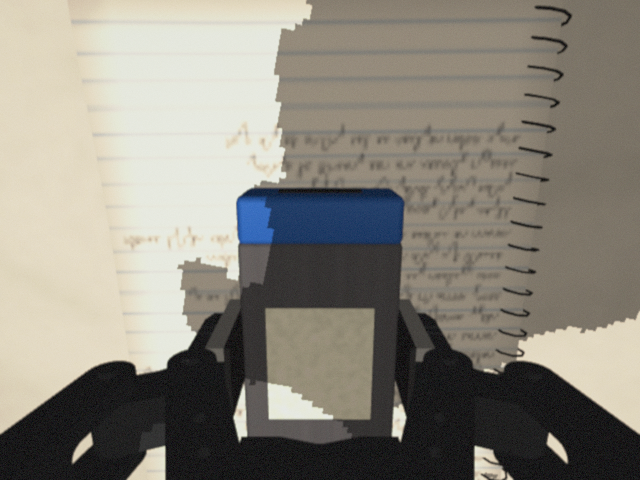

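It is levelling in the grip: the cap front grew to 237–404. Another 1.5 mm, then I'll open slowly.

>>> {"name": "arm_command", "arguments": {
  "commands": [
    {"dx":0.1,"dy":0,"dz":0,"twist":0},
    {"dx":0.2,"dy":0,"dz":0,"twist":0},
    {"dx":0.2,"dy":0,"dz":0,"twist":0}
  ]
}}

```text
clock: 17.23
position: [0.5997, 0.3251, 0.0201]
tool_rot: [0.435, 1.565, 0.649]
force: [0.3, -1.3, 11.9]
grip_width: 0.0491
```

>>> {"name": "arm_command", "arguments": {
  "commands": [
    {"dx":0,"dy":0,"dz":0,"twist":0},
    {"dx":0,"dy":0,"dz":0,"twist":0},
    {"dx":0,"dy":0,"dz":0,"twist":0},
    {"dx":0,"dy":0,"dz":0,"twist":0},
    {"dx":0,"dy":0,"dz":0,"twist":0}
  ],
  "grip": -0.5
}}

```text
clock: 17.65
position: [0.5996, 0.325, 0.0199]
tool_rot: [0.435, 1.566, 0.65]
force: [0.1, 0.9, 0.1]
grip_width: 0.0637
```

```bash
python3 - <<'E'
from g import *
i=snap('wrist','w16')[1]; snap('side','s16');crop('s16',300,220,400,295,8,'s16a'); st()
E
```

```text
17.75 pos [0.5996 0.325  0.02  ] rec mm [ 83.2 305.3  20. ] F [-0.6 -0.6 -0.4] w 0.0642
```

View pics/s16a.png

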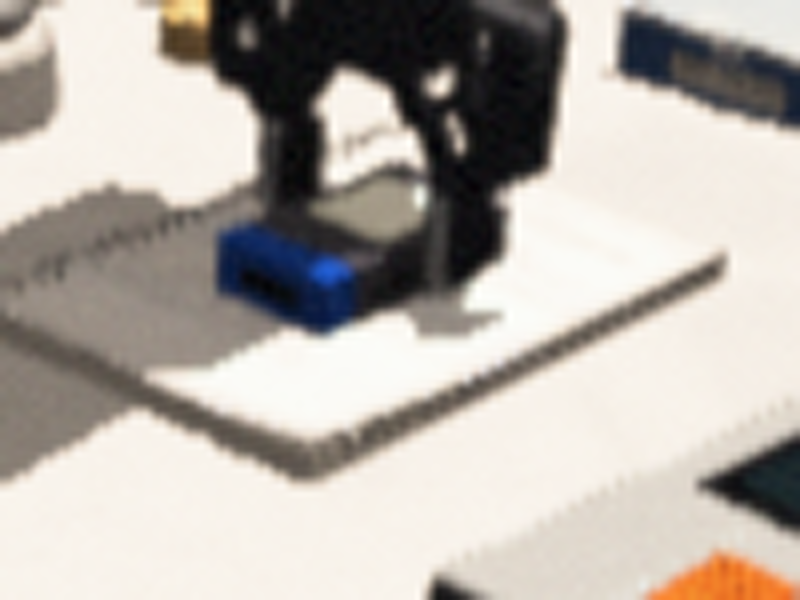

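View pics/w16.png

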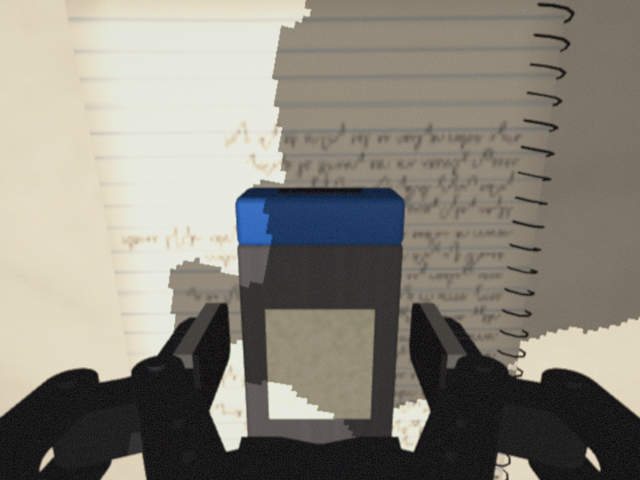

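Released; it lies flat. Now I'll open fully, rise straight up and move the arm aside.

>>> {"name": "arm_command", "arguments": {
  "commands": [
    {"dx":0,"dy":0,"dz":0,"twist":0},
    {"dx":-1,"dy":0,"dz":0,"twist":0},
    {"dx":-3,"dy":0,"dz":0,"twist":0},
    {"dx":-6,"dy":0,"dz":0,"twist":0},
    {"dx":-10,"dy":0,"dz":0,"twist":0},
    {"dx":-14,"dy":0,"dz":0,"twist":0},
    {"dx":-18,"dy":0,"dz":0,"twist":0},
    {"dx":-20,"dy":4,"dz":0,"twist":0},
    {"dx":-20,"dy":8,"dz":0,"twist":0},
    {"dx":-20,"dy":12,"dz":0,"twist":0},
    {"dx":-20,"dy":16,"dz":0,"twist":0},
    {"dx":-20,"dy":20,"dz":0,"twist":0}
  ],
  "grip": -1
}}

```text
clock: 18.75
position: [0.5553, 0.5216, 0.2217]
tool_rot: [0.476, 1.564, 0.691]
force: [1.1, 0.1, -0.3]
grip_width: 0.0857
```

```bash
python3 - <<'E'
from g import *
i=snap('top','t17')[1]; snap('side','s17');crop('s17',240,200,500,360,3,'s17a');crop('t17',190,110,490,320,2.6,'t17a'); st()
E
```

```text
18.85 pos [0.5515 0.527  0.2202] rec mm [ 68.9 512.4 220.2] F [-0.7  0.6 -0.6] w 0.0854
```

View pics/t17a.png

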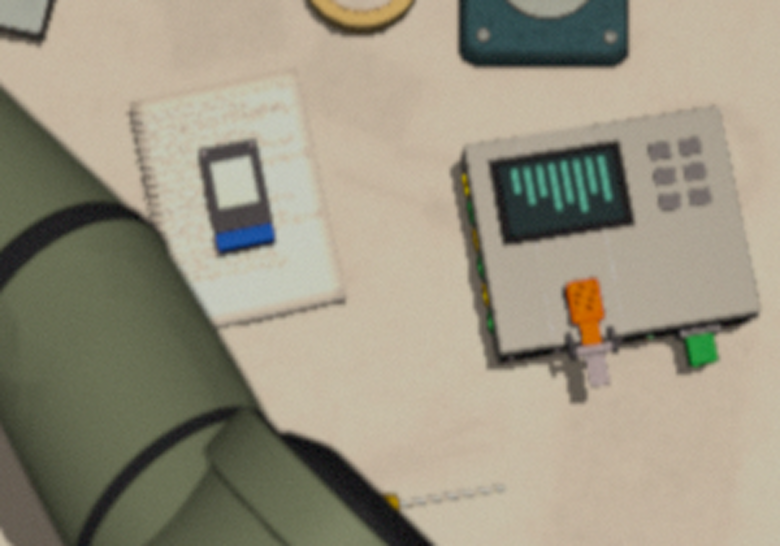

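View pics/s17a.png

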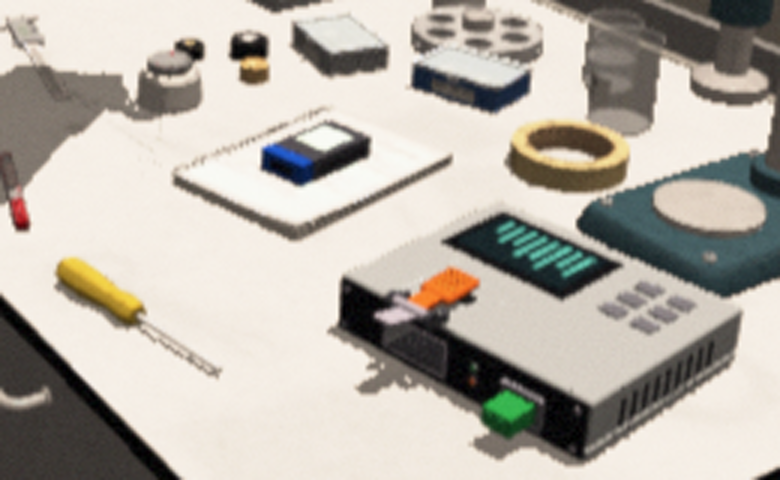

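>>> {"name": "arm_command", "arguments": {
  "commands": [
    {"dx":0,"dy":0,"dz":0,"twist":0},
    {"dx":0,"dy":0,"dz":0,"twist":0},
    {"dx":0,"dy":0,"dz":0,"twist":0}
  ]
}}

```text
clock: 19.1
position: [0.5517, 0.5264, 0.2207]
tool_rot: [1.029, 1.564, 1.251]
force: [0.1, -0.3, 0.5]
grip_width: 0.0852
```

```bash
python3 - <<'E'
from h import *
print(order.job_done())
E
```

```text
the job is handed in; nothing more can be done
None
```

I handed the job in at about 19 s of the 69 s allowed; no verdict was given, so what follows rests on my own checks.

- **Lever:** I flipped it over to its stop, which pushed back with 33 N. The last pictures show it still lying on the recorder's top.
- **Ejector:** I pressed it to its stop, about 21 N with only 0.3 mm more travel. It sprang back afterwards and looks fully out in the last pictures.
- **Cartridge:** I drew it out in two grips, carried it clear of the tongue and laid it on the notebook. The last pictures show it flat, label up, within about 1 cm of the notebook's middle.
- **Bystanders:** The screwdriver and timer look unmoved in the last side view. The marker is partly out of the picture and I did not measure it, but nothing came near it. The gripper is open and touches nothing.

**Problems on the way:**
- One move was refused in validation, probably because I had left out the twist value, and I repeated it in full.
- The cartridge's front end drooped a few degrees when I regripped it. I levelled it against the notebook with up to 12 N before letting go.

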